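Offer up the incubator's inner glass door to its hinges

TASK

The incubator's inner glass door has been washed and stands in the draining rack. Swing the incubator's outer door open by its handle to about a right angle, then take the glass door out of the rack, bring its two brass knuckles level into the gaps between the fixed knuckles on the incubator's front frame so that the pin holes line up top and bottom, and finish still holding it there, still and upright, carried by the gripper and not resting or pressing on the fixed hinges, so that I can drop the pins in. Handle the glass gently, and do not disturb the bowl, the glue bottle or the pin tray.

Things in the scene. Friction and masses are not known exactly. Their poses are not given: they have to be found in the camera images.
- incubator: white bench-top incubator fixed to the bench, 210 deep (x) x 260 wide (y) x 268 mm high; origin at the centre of its underside on the bench; its x axis points from the front frame to the back, y to the left as seen from the front, z up. The front frame plane is at x = -105 mm, with a chamber opening 156 mm wide and from 55 to 225 mm high.
- outer_door (a joint): opening angle of the outer door, rad: 0 shut, 1.57 square to the front, stop at 1.95. Starts shut or ajar by up to 0.2. No latch; it stays where it is left (friction 0.12 N m). Growing angle turns it anticlockwise seen from above.
- outer_door_handle (a point): grip point of the outer door's handle, 222 mm up: a vertical steel bar, 12 mm diameter, from 124 to 250 mm high, 38 mm off the door's face, joined to it at heights 140 and 234 mm. Pinch it from above across the bar, or hook it. Turns with the door: x points into the door, y along it to its free edge. The door's top is 266 mm high.
- outer_door_hinge (a point): point on the outer door's upright hinge axis (right edge seen from the front), at 222 mm height.
- fixed_upper_knuckles (a point): centre of the gap of the upper fixed hinge, on the pin axis: two brass knuckles, 16 mm outside diameter with 10 mm bore, 16 mm tall each, above and below a 26 mm gap; the axis is upright, 14 mm in front of the front frame. Axes as the incubator's. Height 188 mm. Hidden in the rim of the outer door while that is shut.
- fixed_lower_knuckles (a point): the same for the lower fixed hinge, 100 mm below the upper, on the same axis (height 88 mm).
- inner_door_center (a point): centre of the loose glass door, an upright aluminium-framed panel 170 wide (y) x 190 high (z) x 10 mm thick (x), about 0.42 kg, centre of mass within 6 mm of here. y points from the knuckle edge to the free edge; the side with the black catch is -x and faces out when hung. Hung shut, its axes are the incubator's; opening turns it anticlockwise; any opening will do.
- inner_upper_knuckle (a point): centre of the glass door's upper knuckle: one brass tube, 16 mm outside diameter, 10 mm bore, 20 mm tall, on the panel's mid-plane, 98 mm from the panel's centre towards -y and 50 mm above it. It goes into the 26 mm gap of the upper fixed hinge from the side (3 mm free above and below). The pins are 6 mm thick.
- inner_lower_knuckle (a point): the same for the lower knuckle, 100 mm below the upper, 50 mm below the panel's centre.
- drain_rack: fixed steel-wire draining rack, 150 (x) x 220 mm (y), origin at its centre on the bench; pairs of thin upright wires, 72 mm high, hold the glass door upright in the middle slot, along the rack's y with 2 mm free on each side.
- pink_bowl: loose pink plastic bowl, rim radius 75, 60 mm high; leave alone. Origin under its centre.
- glue_bottle: loose white glue bottle with yellow label, 34 mm diameter, about 90 mm high; leave alone. Origin under its centre.
- pin_tray: loose green tray 110 x 70 x 20 mm with the two hinge pins; leave alone. Origin under its centre.
Not all that is in view belongs to the job. Of the things that look like the part that bears inner_door_center, the smaller one is meant.

How it is judged:
By the outcome, as a careful person would: the job done as asked, in the order asked, and still so for the second after the job is handed in, while the arm keeps its last pose, push and grip.
It also fails if it takes over 58 s, if anything falls off the work surface, if the arm or the gripper's body presses on something with over 40 N, if the wrist force passes 120 N, or if a joint passes its speed limit or range.

ROBOT

A 7-joint arm with a two-finger parallel gripper is mounted at the origin on the work surface. World frame = base frame: x ahead of the robot, y to its left, z up, the work surface at z = 0. Lengths are in mm, angles in rad, forces in N, time in s.
With the tool pointing down it reaches from about 400 to 900 mm from the base axis. Payload 5.6 kg.
Tool frame: the origin (TCP) lies at the very end of the fingers, on their centre line; the grasp point (between the pads) lies 19 mm behind it; z points along the fingers, y is the line along which they close (so a half turn about z gives the same grasp; the last joint's range is limited). The gripper opens to 92 mm and grips with 3 to 60 N. Pads are 20 mm wide; open, the fingers measure 128 mm over their backs; the gripper's body (75 mm by 189 mm) begins 69 mm behind the grasp point.
Start: joints at [1.295, 0.468, -0.012, 1.603, 0.006, 1.071, -0.056], TCP at [149.914, -632.483, 214.592] pointing down, gripper open.
Joint ranges: [-2.53, 2.53], [-0.31, 2.02], [-1.57, 1.55], [0.28, 2.44], [-1.29, 4.43], [0.15, 1.84], [-2.92, 2.92]. Speed limits (rad/s): [2.57, 2.57, 3.14, 3.14, 3.14, 3.14, 3.14].

INTERFACE

Orientations are given as a unit quaternion [x, y, z, w].
In Python, from bench import get_state, grab_frame, camera_params, sign_off gives the robot as it stands.
- The arm moves only by the tool send_rows, never from a script. Its argument "plan" is a list of rows, each an object with "slide": the shift along the world's x, y, z in units of 50 mm (1.0 is 50 mm), a list of three; "twist": the turn, a rotation vector about the world's x, y, z in units of 8 degrees (1.0 is 8 degrees), a list of three; "grip": the opening in per cent of the stroke, from 0 (shut) to 100 (fully open). In form: [{"slide": [tx, ty, tz], "twist": [rx, ry, rz], "grip": grip}, ...]. A call has exactly 10 rows; each row shifts and turns the commanded pose from where the row before left it; what a row does not reach is not made up. A row lasts 1/8 s, in which the tool goes at most 62.5 mm and 10.7 degrees, less where a joint would pass 70% of its speed; a pose out of reach is approached as far as the arm can. A call is refused whole if a number of a shift passes 1 or a number of a turn 1, either way. A call with a gripper value outside its range is refused whole. The fingers move at their own pace and stop on an object; "newtons" is the grip in N (left out, the last holds). Time passes only in rows, so rows that do not move let the fingers close, or fill a call up. It gives the time, the measured TCP pose, the force, the opening and the grip force at its end, in the units of the state.
- get_state(): the state, without advancing time (a new reading comes with each control period).
- grab_frame(name): name is "side" or "top" or "wrist"; returns the picture (384x512x3 uint8, blue, green, red); there is no depth.
- camera_params(name): a dict with "fx", "fy", "cx", "cy" (pixels), "rvec" (rotation vector, rad) and "tvec" (3), from world to camera coordinates, as OpenCV has them; the wrist camera has in their place "tool_from_camera" (4x4, takes a point from camera to tool coordinates, whose origin is the TCP and whose axes are the flange's). Camera axes: x right, y down, z forward; pixel columns grow to the right and rows downward; lengths in mm; the calibration is good to about 2 mm. A picture is of the moment at which its call begins: read the wrist's pose just before it. camera_params takes no time and is no camera call.
- sign_off(): hands the job in; it is judged then, once.
The state is a dict: "clock": time; "joints": joint angles; "qvel": joint speeds; "joint_efforts": joint torques, N m; "eef_pos": TCP position; "orientation": TCP orientation; "wrist_force": force on the tool from outside, world axes, zero at the start; "torque": the same for the moment, N m; "grip_width": finger opening in mm; "grip_force": force on a finger pad.
Only numpy, scipy, OpenCV 4.12 (cv2) and the standard library are available. Lean on these libraries where they do the work, as an engineer would, in place of code of your own. Each camera call takes 0.05 s, during which the arm holds its last target. There are 200 camera calls.

## Working session

There is one attempt and no reset: what is moved stays moved. The work goes in short steps, Python scripts to look and compute and a tool call to move; the robot and the scene stay as the last step left them, time stands still between calls to the robot, and variables do not carry over. Pictures are saved under pics/ and viewed, at most 10 in all, crops included, and the job is handed in when it is done.

Besides the shell and the picture viewer there is one more tool, called after ">>>" by a JSON object that holds its "method" and its "body", one argument or row to a line. send_rows: Moves the arm, as the interface text tells. Its arguments: {"type":"object","properties":{"plan":{"type":"array","items":{"type":"object","properties":{"slide":{"type":"array","items":{"type":"number"}},"twist":{"type":"array","items":{"type":"number"}},"grip":{"type":"number"}}}},"newtons":{"type":"number"}},"required":["plan"]}

```bash
mkdir -p pics; ls; cat > h.py <<'E'
import numpy as np, cv2, json
from bench import get_state, grab_frame, camera_params, sign_off
from scipy.spatial.transform import Rotation as R
def cam(n,st=None):
    p=camera_params(n); K=np.array([[p['fx'],0,p['cx']],[0,p['fy'],p['cy']],[0,0,1.]])
    if 'rvec' in p:
        Rm=cv2.Rodrigues(np.array(p['rvec'],float))[0]; t=np.array(p['tvec'],float).ravel()
    else:
        T=np.array(p['tool_from_camera']); st=st or get_state()
        Rt=R.from_quat(st['orientation']).as_matrix(); Rw=Rt@T[:3,:3]; o=Rt@T[:3,3]+np.array(st['eef_pos'])
        Rm=Rw.T; t=-Rm@o
    return K,Rm,t
def ray(c,uv):
    K,Rm,t=c; d=Rm.T@np.linalg.inv(K)@np.array([uv[0],uv[1],1.]); return -Rm.T@t,d/np.linalg.norm(d)
def onz(c,uv,z):
    o,d=ray(c,uv); return o+d*(z-o[2])/d[2]
def tri(c1,u1,c2,u2):
    o1,d1=ray(c1,u1);o2,d2=ray(c2,u2)
    A=np.array([d1,-d2]).T; s=np.linalg.lstsq(A,o2-o1,rcond=None)[0]
    p,q=o1+d1*s[0],o2+d2*s[1]; return (p+q)/2,np.linalg.norm(p-q)
def proj(c,P):
    K,Rm,t=c; q=K@(Rm@np.array(P,float)+t); return q[:2]/q[2]
E
python3 - <<'E'
from h import *
s=get_state(); print({k:np.round(v,3) for k,v in s.items()})
for n in('side','top'):
    im=grab_frame(n); cv2.imwrite(f'pics/{n}_raw0.png',im); cv2.imwrite(f'pics/{n}0.png',cv2.resize(im,(800,600),interpolation=cv2.INTER_CUBIC))
    c=cam(n); print(n,c[0].ravel().round(1),(-c[1].T@c[2]).round(), c[1][2].round(2))
print(camera_params('wrist'))
E
```

```text
pics
{'clock': np.float64(0.0), 'joints': array([ 1.295,  0.468, -0.012,  1.604,  0.006,  1.071, -0.056]), 'qvel': array([ 0.002, -0.001, -0.   ,  0.   , -0.   , -0.   ,  0.001]), 'joint_efforts': array([ 1.0000e-03, -5.2058e+01, -1.2000e-02, -2.4374e+01, -5.7000e-02,
        1.7000e-02,  0.0000e+00]), 'eef_pos': array([ 149.763, -631.899,  213.628]), 'orientation': array([ 0.993,  0.116, -0.   , -0.001]), 'wrist_force': array([ 0.146, -0.164,  0.399]), 'torque': array([ 0.006, -0.036, -0.039]), 'grip_force': np.float64(0.0), 'grip_width': np.float64(92.136)}
side [460.8   0.  245.    0.  460.8 186.8   0.    0.    1. ] [   2.  706. 1063.] [ 0.39 -0.57 -0.72]
top [478.5   0.  260.    0.  478.5 190.9   0.    0.    1. ] [ 325.  -19. 1559.] [ 0.12  0.02 -0.99]
{'fx': 272.0921489302561, 'fy': 272.0921489302561, 'cx': 258.58341425907344, 'cy': 190.72497250168774, 'tool_from_camera': array([[-6.10227845e-04, -9.61926273e-01, -2.73308384e-01,
         7.89888893e+01],
       [ 9.99999317e-01, -8.59558693e-04,  7.92528423e-04,
        -2.19722980e+00],
       [-9.97278510e-04, -2.73307714e-01,  9.61926140e-01,
        -1.69517286e+02],
       [ 0.00000000e+00,  0.00000000e+00,  0.00000000e+00,
         1.00000000e+00]])}
```

View pics/side0.png

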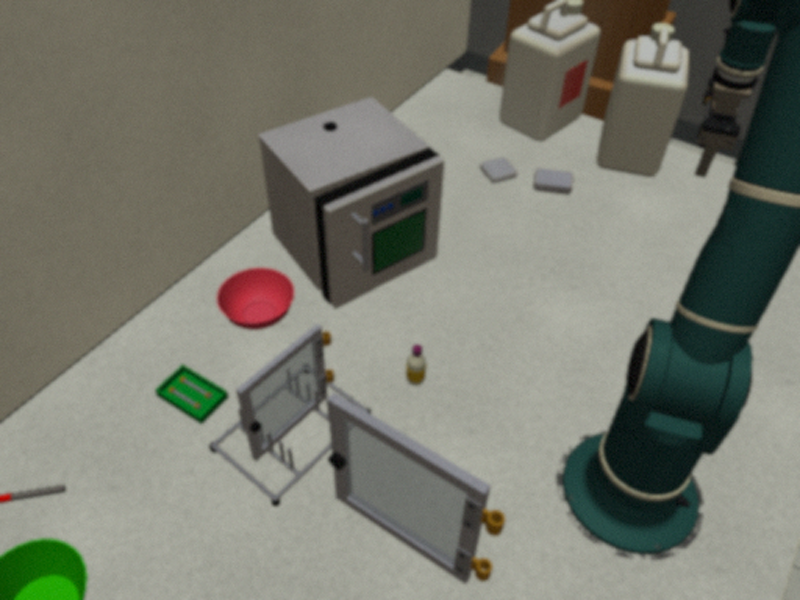

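View pics/top0.png

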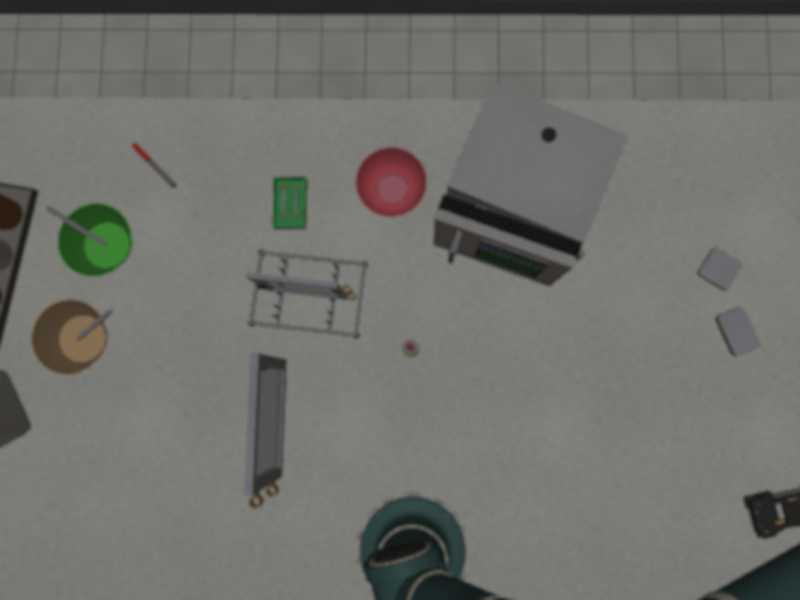

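Left of the outer door in the side view is a draining rack at (285,390) holding a framed door. A larger, similar door stands free at (405,490). The incubator is at (350,200) and the handle at (362,235). Next I'll confirm which door is meant in enlarged crops.

```bash
python3 - <<'E'
from h import *
S=cv2.imread('pics/side_raw0.png');T=cv2.imread('pics/top_raw0.png')
def crop(im,x,y,w=100,h=75,k=4):
    c=cv2.resize(im[y:y+h,x:x+w],None,fx=k,fy=k,interpolation=cv2.INTER_CUBIC)
    c=cv2.convertScaleAbs(c,alpha=1.5)
    for i in range(0,w,10):
        cv2.line(c,(i*k,0),(i*k,5 if i%50 else 12),(0,255,255),1); 
        if i%20==0: cv2.putText(c,str(x+i),(i*k,18),0,.3,(0,0,255),1)
    for j in range(0,h,10):
        cv2.line(c,(0,j*k),(5,j*k),(0,255,255),1)
        if j%20==0: cv2.putText(c,str(y+j),(6,j*k+4),0,.3,(0,0,255),1)
    return c
a=crop(S,145,60,160,150,2.5 and 2);b=crop(T,275,50,133,100,3)
A=crop(S,130,200,133,100,3);B=crop(T,150,150,133,100,3)
C=np.zeros((600,800,3),np.uint8)
C[:300,:400]=cv2.resize(crop(S,160,60,133,100,3),(400,300))
for im,(r,q) in((crop(S,160,105,133,100,3),(0,0)),(b,(0,1)),(A,(1,0)),(B,(1,1))):
    C[r*300:r*300+300,q*400:q*400+400]=cv2.resize(im,(400,300))
cv2.imwrite('pics/comp1.png',C)
E
```

```text
(no output)
```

View pics/comp1.png

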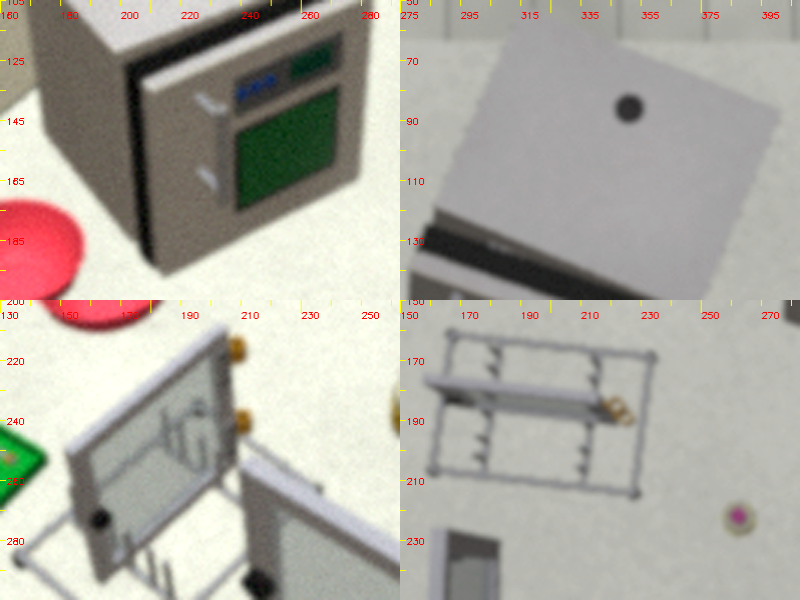

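Two doors could be meant: A in the rack, side raw (183,250), and B standing free, side raw (260,310). A is visibly smaller and sits in the rack, so it is the one; the crop confirms this. Its catch faces the robot side at (163,273), and its brass knuckles are at its right edge at (208,216) and (211,240). Now the positions.

```bash
python3 - <<'E'
from h import *
s=cam('side');t=cam('top')
q=.64
P={}
for n,u in dict(BL=(318,54.4),BR=(401,86.5),FL=(287,119)).items(): P[n]=onz(t,u,268); print(n,P[n].round())
for n,u in dict(BL=(262*q,137*q),BR=(373*q,100*q),FL=(318*q,190*q)).items(): print('side',n,onz(s,u,268).round())
y=(P['BL']-P['BR']);print('yaw',np.degrees(np.arctan2(-y[0],y[1])),np.linalg.norm(y),np.linalg.norm(P['BL']-P['FL']))
for n,u in dict(a=(168,161),b=(234,168),c=(228.5,214),d=(161,207)).items(): print('rack',n,onz(t,u,4).round())
# knuckles by colour
for n in('side','top'):
    im=cv2.imread(f'pics/{n}_raw0.png'); hsv=cv2.cvtColor(im,cv2.COLOR_BGR2HSV)
    m=cv2.inRange(hsv,(8,110,60),(28,255,255)); k,l,st,ce=cv2.connectedComponentsWithStats(m)
    for i in range(1,k):
        if st[i,4]>8: print(n,ce[i].round(1),st[i])
print('door tops', [tri(s,a,t,b) for a,b in (((205,209),(218,183)),((153,249),(158,176.5)))])
print('handle', onz(t,(291,160),250).round(), [tri(s,(225,140),t,(292,152))])
E
```

```text
BL [ 867. -146.  268.]
BR [ 775. -375.  268.]
FL [681. -60. 268.]
side BL [ 862. -135.  268.]
side BR [ 763. -367.  268.]
side FL [672. -67. 268.]
yaw -21.873537886522 247.0007090230341 205.18889312112933
rack a [608. 324.   4.]
rack b [586. 105.   4.]
rack c [435. 120.   4.]
rack d [455. 342.   4.]
side [327.4  21.3] [312   0  41  53 512]
side [389.   29.8] [ 373    0   42   76 1415]
side [425.8  10.4] [416   6  17   9  86]
side [208.1 216.3] [206 213   5   8  34]
side [210.4 240. ] [209 237   4   7  26]
side [265.6 240.1] [261 236  11   9  71]
side [315.  332.9] [308 326  15  16 173]
side [307.8 363. ] [301 357  14  14 130]
top [499.2 333.9] [497 333   6   3  16]
door tops [(array([511.45056958, 135.88106193, 195.01275057]), np.float64(2.9058391734602402)), (array([526.64122465, 307.28051189, 207.93510487]), np.float64(2.498592158869399))]
handle [569. -72. 250.] [(array([599.15571309, -73.86674445, 230.82596448]), np.float64(8.307825932520737))]
```

>>> {"method": "send_rows", "body": {
  "plan": [
    {"slide": [0.8, 1, 0.3], "twist": [0, 0, -0.42], "grip": 100},
    {"slide": [0.8, 1, 0.3], "twist": [0, 0, -0.42], "grip": 100},
    {"slide": [0.8, 1, 0.3], "twist": [0, 0, -0.42], "grip": 100},
    {"slide": [0.8, 1, 0.3], "twist": [0, 0, -0.42], "grip": 100},
    {"slide": [0.8, 1, 0.3], "twist": [0, 0, -0.42], "grip": 100},
    {"slide": [0.8, 1, 0.2], "twist": [0, 0, -0.42], "grip": 100},
    {"slide": [0.8, 1, 0.2], "twist": [0, 0, -0.42], "grip": 100},
    {"slide": [0.8, 1, 0.2], "twist": [0, 0, -0.42], "grip": 100},
    {"slide": [0.8, 1, 0.2], "twist": [0, 0, -0.42], "grip": 100},
    {"slide": [0.8, 1, 0.2], "twist": [0, 0, -0.42], "grip": 100}
  ]
}}

```text
clock: 1.35
eef_pos: [533.6, -152.2, 334.2]
orientation: [0.984, -0.177, -0.0, 0.0]
wrist_force: [1.1, 0.9, -0.7]
grip_width: 92.2
grip_force: 0.0
```

>>> {"method": "send_rows", "body": {
  "plan": [
    {"slide": [0.2, 0.42, 0], "twist": [0, 0, 0], "grip": 100},
    {"slide": [0.2, 0.42, 0], "twist": [0, 0, 0], "grip": 100},
    {"slide": [0, 0, 0], "twist": [0, 0, 0], "grip": 100},
    {"slide": [0, 0, 0], "twist": [0, 0, 0], "grip": 100},
    {"slide": [0, 0, 0], "twist": [0, 0, 0], "grip": 100},
    {"slide": [0, 0, 0], "twist": [0, 0, 0], "grip": 100},
    {"slide": [0, 0, 0], "twist": [0, 0, 0], "grip": 100},
    {"slide": [0, 0, 0], "twist": [0, 0, 0], "grip": 100},
    {"slide": [0, 0, 0], "twist": [0, 0, 0], "grip": 100},
    {"slide": [0, 0, 0], "twist": [0, 0, 0], "grip": 100}
  ]
}}

```text
clock: 2.6
eef_pos: [552.9, -111.8, 334.1]
orientation: [0.984, -0.176, -0.0, 0.0]
wrist_force: [-0.4, -0.2, -0.5]
grip_width: 92.1
grip_force: 0.0
```

```bash
python3 - <<'E'
from h import *
s=get_state(); im=grab_frame('wrist'); cv2.imwrite('pics/w1raw.png',im); json.dump({k:np.array(v).tolist() for k,v in s.items()},open('pics/w1.json','w'))
print(np.round(s['eef_pos'],1),np.round(s['orientation'],4),np.round(s['joints'],2))
cv2.imwrite('pics/w1.png',cv2.convertScaleAbs(cv2.resize(im,(800,600),interpolation=cv2.INTER_CUBIC),alpha=1.4))
E
```

```text
[ 552.9 -111.8  334.1] [ 0.9844 -0.1759 -0.      0.    ] [ 0.4   0.25 -0.31  1.65  0.08  1.26 -1.85]
```

View pics/w1.png

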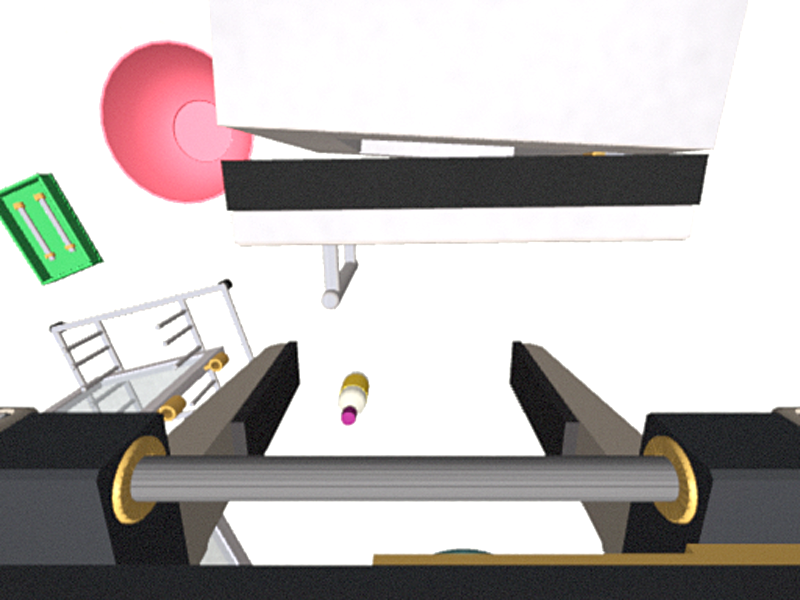

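The wrist view shows the door slightly ajar. The handle's top end is at (331,298), the door's front edge runs from (238,243) to (690,237), and the body's front top edge from (218,125) to (715,150).

```bash
python3 - <<'E'
from h import *
st=json.load(open('pics/w1.json')); w=cam('wrist',st); q=.64
f=lambda u,z: onz(w,np.array(u)*q,z)
FL=f((218,126),268);FR=f((716,150),268);print('FL',FL.round(1),'FR',FR.round(1),np.linalg.norm(FL-FR))
a=FL-FR; yaw=np.arctan2(-a[0],a[1]);print('inc yaw',np.degrees(yaw))
dl=f((238,244),266);dr=f((690,238),266);d=dl-dr;print('door',dl.round(1),dr.round(1),np.linalg.norm(d),np.degrees(np.arctan2(-d[0],d[1])))
sl=f((222,160),266);sr=f((708,155),266);d=sl-sr;print('sealback',sl.round(1),sr.round(1),np.linalg.norm(d),np.degrees(np.arctan2(-d[0],d[1])))
print('handle top',f((331,299),250).round(1))
x=np.array([np.cos(yaw),np.sin(yaw)]);y=np.array([-x[1],x[0]])
m=(FL+FR)[:2]/2; c=m+105*x; print('centre',c.round(1))
for n,p in dict(h=f((331,299),250),dl=dl,dr=dr,sl=sl,sr=sr).items(): print(n,((p[:2]-c)@x).round(1),((p[:2]-c)@y).round(1))
# inner door knuckle tops
print(f((216,358),160),f((172,405),60))
E
```

```text
FL [683.8 -54.8 268. ] FR [ 582.7 -294.3  268. ] 259.95419986455823
inc yaw -22.883622137555836
door [625.1 -36.4 266. ] [ 540.5 -274.7  266. ] 252.86279265272194 -19.5398507382318
sealback [668.4 -48.4 266. ] [ 581.3 -291.3  266. ] 258.05172540812435 -19.737445127246687
handle top [574.1 -68.5 250. ]
centre [ 730.  -215.4]
h -200.7 74.8
dl -166.3 124.2
dr -151.5 -128.3
sl -121.7 129.9
sr -107.5 -127.7
[540.95988367  70.88326179 160.        ] [480.63558615 206.63333917  60.        ]
```

>>> {"method": "send_rows", "body": {
  "plan": [
    {"slide": [0.21, 0.43, 0], "twist": [0, 0, 0.09], "grip": 100},
    {"slide": [0.21, 0.43, 0], "twist": [0, 0, 0], "grip": 100},
    {"slide": [0, 0, -0.3], "twist": [0, 0, 0], "grip": 100},
    {"slide": [0, 0, -0.6], "twist": [0, 0, 0], "grip": 100},
    {"slide": [0, 0, -0.6], "twist": [0, 0, 0], "grip": 100},
    {"slide": [0, 0, -0.6], "twist": [0, 0, 0], "grip": 60},
    {"slide": [0, 0, -0.5], "twist": [0, 0, 0], "grip": 40},
    {"slide": [0, 0, 0], "twist": [0, 0, 0], "grip": 0},
    {"slide": [0, 0, 0], "twist": [0, 0, 0], "grip": 0},
    {"slide": [0, 0, 0], "twist": [0, 0, 0], "grip": 0}
  ],
  "newtons": 10
}}

```text
clock: 3.9
eef_pos: [574.6, -68.9, 205.3]
orientation: [0.985, -0.17, 0.001, 0.0]
wrist_force: [0.1, 0.2, -0.5]
grip_width: 44.3
grip_force: 0.0
```

```bash
cat > arc.py <<'E'
from h import *
import sys
# arc.py hx hy(incubator frame) dtheta_deg nrows : slide units per row around hinge
yaw=np.radians(-22.88);c=np.array([730,-215.4]);x=np.array([np.cos(yaw),np.sin(yaw)]);y=np.array([-x[1],x[0]])
hx,hy,dt,n=map(float,sys.argv[1:5]); H=c+hx*x+hy*y; s=get_state(); p=np.array(s['eef_pos'])[:2]
print('tcp',np.round(s['eef_pos'],1),'w',round(s['grip_width'],1),'F',np.round(s['wrist_force'],1),'M',np.round(s['torque'],2),'H',H.round(1),'r',np.linalg.norm(p-H).round(1))
Rt=R.from_quat(s['orientation']).as_matrix();print('tool x ang',np.degrees(np.arctan2(Rt[1,0],Rt[0,0])).round(1))
v=p-H;a0=np.arctan2(v[1],v[0]); r=np.linalg.norm(v); a=a0+np.radians(dt)*np.arange(0,n+1); P=H+r*np.c_[np.cos(a),np.sin(a)]
print((np.diff(P,axis=0)/50).round(2).tolist(), 'twist',round(dt/8,3))
E
python3 arc.py -108 -130 3 10
```

```text
tcp [574.6 -68.9 205.3] w 44.3 F [ 0.1  0.2 -0.5] M [-0.01  0.02 -0.01] H [ 580.  -293.2] r 224.4
tool x ang -19.5
[[-0.23, -0.01], [-0.23, -0.02], [-0.23, -0.04], [-0.23, -0.05], [-0.23, -0.06], [-0.22, -0.07], [-0.22, -0.08], [-0.21, -0.1], [-0.21, -0.11], [-0.2, -0.12]] twist 0.375
```

>>> {"method": "send_rows", "body": {
  "plan": [
    {"slide": [0, 0, 0], "twist": [0, 0, 0], "grip": 0},
    {"slide": [0, 0, 0], "twist": [0, 0, 0], "grip": 0},
    {"slide": [0, 0, 0], "twist": [0, 0, 0], "grip": 0},
    {"slide": [0, 0, 0], "twist": [0, 0, 0], "grip": 0},
    {"slide": [0, 0, 0], "twist": [0, 0, 0], "grip": 0},
    {"slide": [-0.23, -0.01, 0], "twist": [0, 0, 0.375], "grip": 0},
    {"slide": [-0.23, -0.02, 0], "twist": [0, 0, 0.375], "grip": 0},
    {"slide": [-0.23, -0.04, 0], "twist": [0, 0, 0.375], "grip": 0},
    {"slide": [-0.23, -0.05, 0], "twist": [0, 0, 0.375], "grip": 0},
    {"slide": [-0.23, -0.06, 0], "twist": [0, 0, 0.375], "grip": 0}
  ]
}}

```text
clock: 5.15
eef_pos: [516.0, -74.7, 204.2]
orientation: [0.999, -0.038, -0.0, -0.002]
wrist_force: [-1.1, 6.6, 2.0]
grip_width: 11.8
grip_force: 10.0
```

```bash
python3 arc.py -108 -130 4 10
```

```text
tcp [516.  -74.7 204.2] w 11.8 F [-1.1  6.6  2. ] M [ 1.44  0.21 -0.05] H [ 580.  -293.2] r 227.6
tool x ang -4.3
[[-0.3, -0.1], [-0.29, -0.12], [-0.28, -0.14], [-0.27, -0.16], [-0.26, -0.18], [-0.25, -0.2], [-0.24, -0.21], [-0.22, -0.23], [-0.2, -0.24], [-0.19, -0.26]] twist 0.5
```

```bash
python3 arc.py -120 -131 4 10
```

```text
tcp [516.  -74.7 204.2] w 11.8 F [-1.1  6.6  2. ] M [ 1.44  0.21 -0.05] H [ 568.5 -289.4] r 221.0
tool x ang -4.3
[[-0.3, -0.08], [-0.29, -0.1], [-0.28, -0.12], [-0.27, -0.14], [-0.26, -0.16], [-0.25, -0.18], [-0.24, -0.2], [-0.22, -0.21], [-0.21, -0.23], [-0.19, -0.24]] twist 0.5
```

>>> {"method": "send_rows", "body": {
  "plan": [
    {"slide": [-0.3, -0.02, 0], "twist": [0, 0, 0.5], "grip": 0},
    {"slide": [-0.29, -0.1, 0], "twist": [0, 0, 0.5], "grip": 0},
    {"slide": [-0.28, -0.12, 0], "twist": [0, 0, 0.5], "grip": 0},
    {"slide": [-0.27, -0.14, 0], "twist": [0, 0, 0.5], "grip": 0},
    {"slide": [-0.26, -0.16, 0], "twist": [0, 0, 0.5], "grip": 0},
    {"slide": [-0.25, -0.18, 0], "twist": [0, 0, 0.5], "grip": 0},
    {"slide": [-0.24, -0.2, 0], "twist": [0, 0, 0.5], "grip": 0},
    {"slide": [-0.22, -0.21, 0], "twist": [0, 0, 0.5], "grip": 0},
    {"slide": [-0.21, -0.23, 0], "twist": [0, 0, 0.5], "grip": 0},
    {"slide": [-0.19, -0.24, 0], "twist": [0, 0, 0.5], "grip": 0}
  ]
}}

```text
clock: 6.4
eef_pos: [388.5, -155.6, 204.1]
orientation: [0.952, 0.306, -0.002, -0.002]
wrist_force: [-7.7, 7.5, 9.7]
grip_width: 11.9
grip_force: 10.0
```

```bash
python3 arc.py -120 -131 4 10
```

```text
tcp [ 388.5 -155.6  204.1] w 11.9 F [-7.7  7.5  9.7] M [ 1.29  1.59 -0.03] H [ 568.5 -289.4] r 224.3
tool x ang 35.6
[[-0.18, -0.26], [-0.16, -0.27], [-0.14, -0.28], [-0.12, -0.29], [-0.1, -0.3], [-0.08, -0.3], [-0.06, -0.31], [-0.04, -0.31], [-0.01, -0.31], [0.01, -0.31]] twist 0.5
```

```bash
python3 arc.py -123 -133.3 4 8
```

```text
tcp [ 388.5 -155.6  204.1] w 11.9 F [-7.7  7.5  9.7] M [ 1.29  1.59 -0.03] H [ 564.9 -290.4] r 222.0
tool x ang 35.6
[[-0.18, -0.25], [-0.16, -0.26], [-0.14, -0.28], [-0.12, -0.28], [-0.1, -0.29], [-0.08, -0.3], [-0.06, -0.3], [-0.04, -0.31]] twist 0.5
```

>>> {"method": "send_rows", "body": {
  "plan": [
    {"slide": [-0.22, -0.21, 0], "twist": [0, 0, 0.5], "grip": 0},
    {"slide": [-0.16, -0.26, 0], "twist": [0, 0, 0.5], "grip": 0},
    {"slide": [-0.14, -0.28, 0], "twist": [0, 0, 0.5], "grip": 0},
    {"slide": [-0.12, -0.28, 0], "twist": [0, 0, 0.5], "grip": 0},
    {"slide": [-0.1, -0.29, 0], "twist": [0, 0, 0.5], "grip": 0},
    {"slide": [-0.08, -0.3, 0], "twist": [0, 0, 0.5], "grip": 0},
    {"slide": [-0.06, -0.3, 0], "twist": [0, 0, 0.5], "grip": 0},
    {"slide": [-0.04, -0.31, 0], "twist": [0, 0, 0.5], "grip": 0},
    {"slide": [0, 0, 0], "twist": [0, 0, 0], "grip": 0},
    {"slide": [0, 0, 0], "twist": [0, 0, 0], "grip": 0}
  ]
}}

```text
clock: 7.65
eef_pos: [341.5, -269.6, 204.1]
orientation: [0.832, 0.554, -0.002, -0.002]
wrist_force: [-10.8, 0.9, 9.6]
grip_width: 11.7
grip_force: 10.0
```

```bash
python3 arc.py -123 -133.3 4 4
```

```text
tcp [ 341.5 -269.6  204.1] w 11.7 F [-10.8   0.9   9.6] M [ 0.02  2.14 -0.03] H [ 564.9 -290.4] r 224.3
tool x ang 67.4
[[-0.02, -0.31], [0.0, -0.31], [0.03, -0.31], [0.05, -0.31]] twist 0.5
```

>>> {"method": "send_rows", "body": {
  "plan": [
    {"slide": [0, 0, 0], "twist": [0, 0, 0], "grip": 100},
    {"slide": [0, 0, 0], "twist": [0, 0, 0], "grip": 100},
    {"slide": [0, 0, 0], "twist": [0, 0, 0], "grip": 100},
    {"slide": [0, 0, 0.1], "twist": [0, 0, 0], "grip": 100},
    {"slide": [0, 0, 0.3], "twist": [0, 0, 0], "grip": 100},
    {"slide": [0, 0, 0.6], "twist": [0, 0, 0], "grip": 100},
    {"slide": [0, 0, 0.6], "twist": [0, 0, 0], "grip": 100},
    {"slide": [0, 0, 0.6], "twist": [0, 0, 0], "grip": 100},
    {"slide": [0.3, 0, 0.3], "twist": [0, 0, 0], "grip": 100},
    {"slide": [0.6, 0, 0], "twist": [0, 0, 0], "grip": 100}
  ]
}}

```text
clock: 8.9
eef_pos: [390.6, -270.1, 332.1]
orientation: [0.832, 0.554, 0.0, 0.002]
wrist_force: [-0.2, 0.7, 0.1]
grip_width: 91.7
grip_force: 0.0
```

>>> {"method": "send_rows", "body": {
  "plan": [
    {"slide": [0.8, 0, 0], "twist": [0, 0, 0], "grip": 100},
    {"slide": [0.8, 0, 0], "twist": [0, 0, 0], "grip": 100},
    {"slide": [0.8, 0, 0], "twist": [0, 0, 0], "grip": 100},
    {"slide": [0.8, 0, -0.2], "twist": [0, 0, 0], "grip": 100},
    {"slide": [0.25, -0.08, -0.2], "twist": [0, 0, 0], "grip": 100},
    {"slide": [0, 0, 0], "twist": [0, 0, 0], "grip": 100},
    {"slide": [0, 0, 0], "twist": [0, 0, 0], "grip": 100},
    {"slide": [0, 0, 0], "twist": [0, 0, 0], "grip": 100},
    {"slide": [0, 0, 0], "twist": [0, 0, 0], "grip": 100},
    {"slide": [0, 0, 0], "twist": [0, 0, 0], "grip": 100}
  ]
}}

```text
clock: 10.15
eef_pos: [562.1, -273.5, 309.5]
orientation: [0.832, 0.555, 0.0, 0.0]
wrist_force: [-0.5, 0.8, 0.8]
grip_width: 92.0
grip_force: 0.0
```

```bash
python3 - <<'E'
from h import *
s=get_state(); im=grab_frame('wrist'); cv2.imwrite('pics/w2raw.png',im); json.dump({k:np.array(v).tolist() for k,v in s.items()},open('pics/w2.json','w'))
print(np.round(s['eef_pos'],1),np.round(s['orientation'],4),np.round(s['joints'],2))
S=grab_frame('side');T=grab_frame('top');cv2.imwrite('pics/s2raw.png',S);cv2.imwrite('pics/t2raw.png',T)
C=np.zeros((600,800,3),np.uint8); C[:375,:500]=cv2.resize(im,(500,375))
C[:300,500:]=cv2.convertScaleAbs(cv2.resize(S[105:205,180:280],(300,300),interpolation=cv2.INTER_CUBIC),alpha=1.5)
C[300:,500:]=cv2.convertScaleAbs(cv2.resize(T[80:180,270:370],(300,300),interpolation=cv2.INTER_CUBIC),alpha=1.5)
hsv=cv2.cvtColor(im,cv2.COLOR_BGR2HSV);m=cv2.inRange(hsv,(8,110,60),(28,255,255));k,l,st,ce=cv2.connectedComponentsWithStats(m)
for i in range(1,k):
    if st[i,4]>8: print(ce[i].round(1),st[i])
cv2.imwrite('pics/c2.png',C)
E
```

```text
[ 562.1 -273.5  309.5] [8.318e-01 5.551e-01 0.000e+00 3.000e-04] [ 0.71  0.39 -0.41  1.54  0.16  1.25 -0.12]
[96. 30.] [ 82  13  23  28 300]
[273.4 160.7] [263 145  24  31 463]
[ 84.7 307.2] [ 71 279  35  57 893]
[432.6 307.3] [412 279  35  57 885]
[397.3 356.5] [ 239  348  273   14 2444]
```

View pics/c2.png

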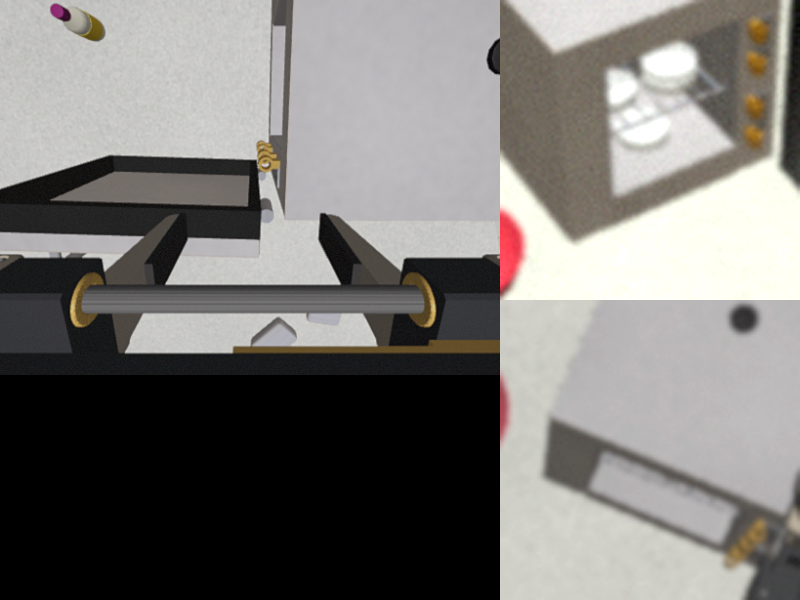

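Outer door is open at about 90°. The fixed knuckles are visible: the wrist view's top ring is at raw (271,167), and all four show in the side view at raw (266,115–150). Next I'll measure the pin axis from all three cameras.

```bash
python3 - <<'E'
from h import *
st=json.load(open('pics/w2.json')); w=cam('wrist',st);s=cam('side');t=cam('top')
yaw=np.radians(-22.88);c=np.array([730,-215.4]);x=np.array([np.cos(yaw),np.sin(yaw)]);y=np.array([-x[1],x[0]])
inc=lambda p:(((p[:2]-c)@x).round(1),((p[:2]-c)@y).round(1))
im=cv2.imread('pics/w2raw.png')
cr=im[140:182,255:295]; cv2.imwrite('pics/k2.png',cv2.resize(cr,None,fx=14,fy=14,interpolation=cv2.INTER_NEAREST))
for n,cc,box in(('s2raw',s,(255,105,275,160)),('t2raw',t,(335,140,362,172))):
    I=cv2.imread(f'pics/{n}.png'); a,b,e,f=box
    m=cv2.inRange(cv2.cvtColor(I,cv2.COLOR_BGR2HSV),(8,100,40),(28,255,255)); M=np.zeros_like(m);M[b:f,a:e]=m[b:f,a:e]
    k,l,stt,ce=cv2.connectedComponentsWithStats(M)
    for i in range(1,k):
        if stt[i,4]>5: print(n,ce[i].round(1),stt[i].tolist(),[inc(onz(cc,ce[i],z)) for z in(209,167,109,67)])
print('w', onz(w,(271.2,167),217),inc(onz(w,(271.2,167),217)))
print('hinge post',inc(onz(w,(272.5,215),266)))
print('body FL corner',[inc(onz(w,(u*1.024,v*1.024),268)) for u,v in((284,219),(291,0))])
E
```

```text
s2raw [265.6 115. ] [262, 111, 8, 9, 51] [(np.float64(-115.4), np.float64(-94.0)), (np.float64(-70.4), np.float64(-126.4)), (np.float64(-8.4), np.float64(-171.3)), (np.float64(36.6), np.float64(-203.7))]
s2raw [265.1 125.7] [262, 122, 7, 9, 48] [(np.float64(-157.4), np.float64(-63.3)), (np.float64(-114.6), np.float64(-94.3)), (np.float64(-55.3), np.float64(-137.0)), (np.float64(-12.5), np.float64(-168.0))]
s2raw [264.4 140.3] [261, 137, 7, 8, 43] [(np.float64(-211.1), np.float64(-24.5)), (np.float64(-170.9), np.float64(-53.6)), (np.float64(-115.4), np.float64(-93.7)), (np.float64(-75.1), np.float64(-122.7))]
s2raw [264.1 150. ] [261, 147, 7, 8, 44] [(np.float64(-245.2), np.float64(-0.3)), (np.float64(-206.7), np.float64(-28.1)), (np.float64(-153.4), np.float64(-66.6)), (np.float64(-114.9), np.float64(-94.4))]
t2raw [352.4 160. ] [347, 153, 11, 14, 72] [(np.float64(-126.8), np.float64(-89.9)), (np.float64(-116.7), np.float64(-93.5)), (np.float64(-102.9), np.float64(-98.3)), (np.float64(-92.8), np.float64(-101.9))]
w [ 585.1428705  -251.19058083  217.        ] (np.float64(-119.5), np.float64(-89.3))
hinge post (np.float64(-120.2), np.float64(-120.5))
body FL corner [(np.float64(-104.8), np.float64(-127.9)), (np.float64(-106.1), np.float64(34.5))]
```

View pics/k2.png

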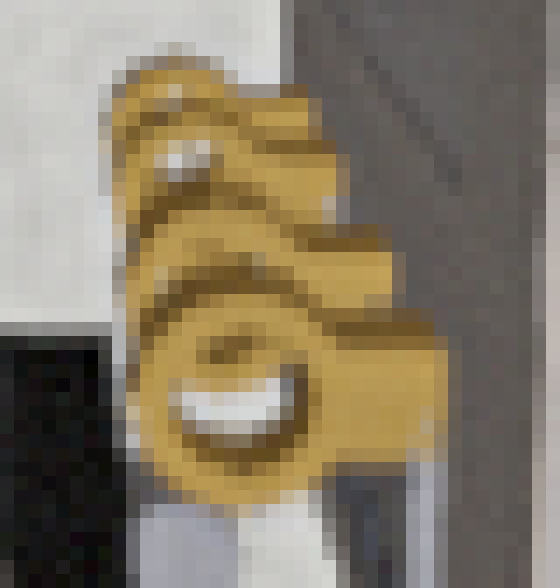

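>>> {"method": "send_rows", "body": {
  "plan": [
    {"slide": [-0.15, 0.82, 0], "twist": [0, 0, 0.24], "grip": 100},
    {"slide": [-0.15, 0.82, 0], "twist": [0, 0, 0.24], "grip": 100},
    {"slide": [-0.15, 0.82, -0.1], "twist": [0, 0, 0.24], "grip": 100},
    {"slide": [-0.15, 0.82, -0.1], "twist": [0, 0, 0.24], "grip": 100},
    {"slide": [-0.15, 0.82, -0.1], "twist": [0, 0, 0.24], "grip": 100},
    {"slide": [-0.15, 0.82, -0.1], "twist": [0, 0, 0.24], "grip": 100},
    {"slide": [-0.15, 0.82, -0.2], "twist": [0, 0, 0.24], "grip": 100},
    {"slide": [-0.15, 0.82, -0.2], "twist": [0, 0, 0.24], "grip": 100},
    {"slide": [-0.15, 0.82, -0.2], "twist": [0, 0, 0.24], "grip": 100},
    {"slide": [0, 0, 0], "twist": [0, 0, 0], "grip": 100}
  ]
}}

```text
clock: 11.55
eef_pos: [493.6, 99.1, 258.8]
orientation: [0.737, 0.676, -0.0, -0.001]
wrist_force: [-0.3, 0.9, 0.3]
grip_width: 91.8
grip_force: 0.0
```

>>> {"method": "send_rows", "body": {
  "plan": [
    {"slide": [0, 0, 0], "twist": [0, 0, 0], "grip": 100},
    {"slide": [0, 0, 0], "twist": [0, 0, 0], "grip": 100},
    {"slide": [0, 0, 0], "twist": [0, 0, 0], "grip": 100},
    {"slide": [0, 0, 0], "twist": [0, 0, 0], "grip": 100},
    {"slide": [0, 0, 0], "twist": [0, 0, 0], "grip": 100},
    {"slide": [0, 0, 0], "twist": [0, 0, 0], "grip": 100},
    {"slide": [0, 0, 0], "twist": [0, 0, 0], "grip": 100},
    {"slide": [0, 0, 0], "twist": [0, 0, 0], "grip": 100},
    {"slide": [0, 0, 0], "twist": [0, 0, 0], "grip": 100},
    {"slide": [0, 0, 0], "twist": [0, 0, 0], "grip": 100}
  ]
}}

```text
clock: 12.8
eef_pos: [494.9, 95.7, 259.1]
orientation: [0.739, 0.674, -0.0, 0.0]
wrist_force: [-0.3, 0.3, 0.6]
grip_width: 92.0
grip_force: 0.0
```

```bash
python3 - <<'E'
from h import *
s=get_state(); im=grab_frame('wrist'); cv2.imwrite('pics/w3raw.png',im); json.dump({k:np.array(v).tolist() for k,v in s.items()},open('pics/w3.json','w'))
print(np.round(s['eef_pos'],1),np.round(s['orientation'],4),np.round(s['joints'],2))
C=np.zeros((600,800,3),np.uint8); C[:300,:400]=cv2.resize(im,(400,300))
cv2.imwrite('pics/w3.png',cv2.convertScaleAbs(cv2.resize(im,(800,600),interpolation=cv2.INTER_CUBIC),alpha=1.1))
hsv=cv2.cvtColor(im,cv2.COLOR_BGR2HSV);m=cv2.inRange(hsv,(8,110,60),(28,255,255));k,l,st,ce=cv2.connectedComponentsWithStats(m)
for i in range(1,k):
    if st[i,4]>8: print(ce[i].round(1),st[i])
E
```

```text
[494.9  95.7 259.1] [ 0.7388  0.6739 -0.      0.    ] [ 0.32  0.24 -0.66  1.87  0.17  1.08 -0.5 ]
[433.9   9.7] [430   6   7   9  36]
[388.   15.6] [386  12   4   8  21]
[432.7  32.5] [430  29   6   8  37]
[387.7  38.1] [385  35   5   8  23]
[269.9 158.8] [262 144  17  25 148]
[211.6 218.4] [199 212  21  19 155]
[ 84.5 307.5] [ 71 279  35  56 870]
[432.9 307.4] [412 280  35  55 856]
[397.1 355.9] [ 239  348  273   13 2187]
```

View pics/w3.png

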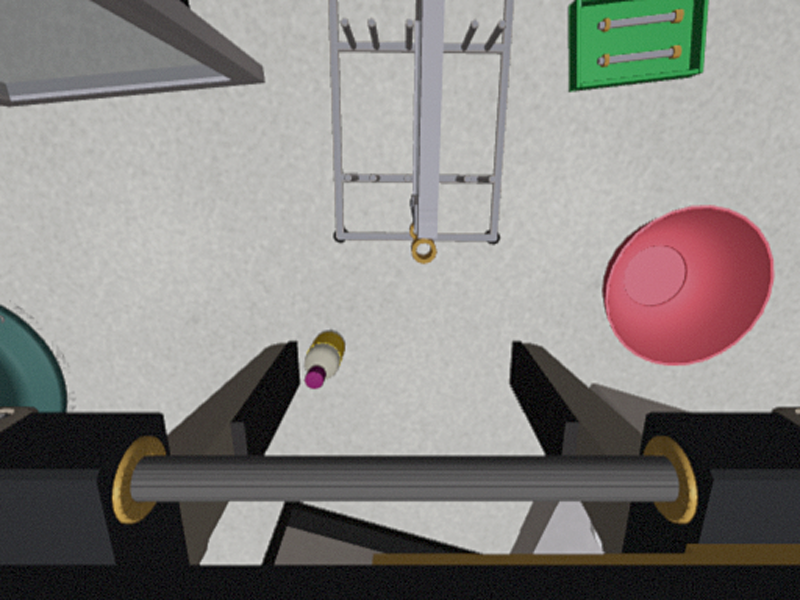

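The rack door's top edge runs straight down the image at u≈429. Its upper knuckle ring is at (424,250) in the 800-wide view, and nothing obstructs the top of the door.

```bash
python3 - <<'E'
from h import *
s=cam('side');t=cam('top')
w2=json.load(open('pics/w2.json'));w3=json.load(open('pics/w3.json'))
c2=cam('wrist',w2);c3=cam('wrist',w3)
im=cv2.imread('pics/w3raw.png'); m=cv2.inRange(cv2.cvtColor(im,cv2.COLOR_BGR2HSV),(8,70,60),(30,255,255))
M=m[140:172,258:285]; cn=max(cv2.findContours(M,cv2.RETR_EXTERNAL,cv2.CHAIN_APPROX_NONE)[0],key=len)
print('ring rows/cols',np.where(M.any(1))[0][[0,-1]]+140,np.where(M.any(0))[0][[0,-1]]+258)
low=cn[:,0,:][cn[:,0,1]>=12].astype(np.float32); (x,y),r=cv2.minEnclosingCircle(low); ring=np.array([x+258,y+140]); print('ring',ring.round(1),r)
ring=np.array([271.4,160.0])
o,d=ray(c3,ring)
for side_uv,dz in(((208.1,216.3),10),((210.4,240.0),110)):
    o2,d2=ray(s,side_uv); A=np.array([d,-d2]).T; b=(o2+[0,0,dz])-o
    q=np.linalg.lstsq(A,b,rcond=None)[0]; P=o+d*q[0]; print('ring top',P.round(1),'resid',np.linalg.norm(A@q-b).round(1))
# panel top edge line: per-row gradient edges of the bright top strip
g=cv2.GaussianBlur(cv2.cvtColor(im,cv2.COLOR_BGR2GRAY),(0,0),1).astype(int)
for r in(20,60,100,135): print(r,g[r,256:292].tolist())
Rt=R.from_quat(w3['orientation']).as_matrix();print('toolx',np.degrees(np.arctan2(Rt[1,0],Rt[0,0])))
for a in((429/800*512,10),(426.5/800*512,140)): print(onz(c3,a,203).round(1))
E
```

```text
ring rows/cols [143 168] [262 279]
ring [270.1 159.1] 9.328113555908203
ring top [511.5 131.4 172.2] resid 1.8
ring top [511.5 131.5 172.7] resid 2.7
20 [168, 168, 157, 125, 86, 62, 62, 84, 118, 139, 143, 134, 117, 111, 125, 141, 147, 148, 148, 148, 148, 148, 148, 148, 148, 148, 149, 153, 160, 166, 168, 169, 170, 170, 170, 170]
60 [171, 170, 169, 169, 170, 171, 171, 168, 161, 152, 139, 122, 112, 120, 137, 147, 149, 149, 149, 149, 149, 149, 149, 149, 149, 151, 156, 163, 168, 170, 170, 170, 171, 171, 169, 168]
100 [175, 176, 176, 175, 175, 176, 175, 167, 154, 142, 128, 117, 121, 138, 149, 151, 150, 151, 151, 151, 150, 150, 150, 151, 154, 162, 169, 173, 174, 175, 176, 176, 175, 172, 171, 172]
135 [173, 173, 174, 176, 177, 173, 151, 110, 85, 96, 113, 122, 136, 147, 150, 150, 150, 150, 150, 150, 150, 150, 151, 155, 163, 169, 173, 176, 177, 176, 173, 170, 169, 170, 171, 170]
toolx 84.73372837675514
[521.4 245.6 203. ]
[513. 153. 203.]
```

```bash
python3 - <<'E'
from h import *
w3=json.load(open('pics/w3.json'));c3=cam('wrist',w3)
for T in(205,209):
    P=np.array([onz(c3,a,T) for a in((276.5,20),(275.9,60),(274.7,100),(273.6,135))])
    f=np.polyfit(P[:,1],P[:,0],1); k=onz(c3,(271.2,159.8),T-35); yaw=-np.degrees(np.arctan(f[0]))
    u=np.array([-np.sin(np.radians(yaw)),np.cos(np.radians(yaw))]); ctr=k[:2]+98*u
    print(T,'yaw',yaw.round(2),'knuckle',k.round(1),'centre',ctr.round(1),'line x at centre',np.polyval(f,ctr[1]).round(1))
print('now',np.round(get_state()['eef_pos'],1))
E
```

```text
205 yaw -5.93 knuckle [511.4 131.2 170. ] centre [521.5 228.7] line x at centre 521.3
209 yaw -5.93 knuckle [511.2 131.9 174. ] centre [521.4 229.4] line x at centre 521.2
now [494.9  95.7 259.1]
```

>>> {"method": "send_rows", "body": {
  "plan": [
    {"slide": [0.13, 0.66, 0], "twist": [0, 0, -0.08], "grip": 100},
    {"slide": [0.13, 0.66, 0], "twist": [0, 0, 0], "grip": 100},
    {"slide": [0.13, 0.66, 0], "twist": [0, 0, 0], "grip": 100},
    {"slide": [0.14, 0.67, 0], "twist": [0, 0, 0], "grip": 80},
    {"slide": [0, 0, 0], "twist": [0, 0, 0], "grip": 70},
    {"slide": [0, 0, -0.2], "twist": [0, 0, 0], "grip": 50},
    {"slide": [0, 0, -0.4], "twist": [0, 0, 0], "grip": 50},
    {"slide": [0, 0, -0.4], "twist": [0, 0, 0], "grip": 40},
    {"slide": [0, 0, -0.4], "twist": [0, 0, 0], "grip": 40},
    {"slide": [0, 0, -0.2], "twist": [0, 0, 0], "grip": 40}
  ],
  "newtons": 20
}}

```text
clock: 14.1
eef_pos: [520.9, 227.0, 177.5]
orientation: [0.743, 0.669, -0.001, -0.0]
wrist_force: [0.6, -0.2, 0.6]
grip_width: 37.0
grip_force: 0.0
```

>>> {"method": "send_rows", "body": {
  "plan": [
    {"slide": [0, 0, 0], "twist": [0, 0, 0], "grip": 30},
    {"slide": [0, 0, 0], "twist": [0, 0, 0], "grip": 25},
    {"slide": [0, 0, 0], "twist": [0, 0, 0], "grip": 20},
    {"slide": [0, 0, 0], "twist": [0, 0, 0], "grip": 17},
    {"slide": [0, 0, 0], "twist": [0, 0, 0], "grip": 14},
    {"slide": [0, 0, 0], "twist": [0, 0, 0], "grip": 11},
    {"slide": [0, 0, 0], "twist": [0, 0, 0], "grip": 8},
    {"slide": [0, 0, 0], "twist": [0, 0, 0], "grip": 5},
    {"slide": [0, 0, 0], "twist": [0, 0, 0], "grip": 2},
    {"slide": [0, 0, 0], "twist": [0, 0, 0], "grip": 2}
  ]
}}

```text
clock: 15.35
eef_pos: [521.3, 228.3, 179.1]
orientation: [0.743, 0.67, 0.0, 0.0]
wrist_force: [0.2, 0.3, 1.3]
grip_width: 9.7
grip_force: 20.0
```

```bash
python3 - <<'E'
from h import *
s=get_state();print(np.round(s['eef_pos'],1),np.round(s['wrist_force'],1),np.round(s['torque'],2),s['grip_width'],s['grip_force'])
w2=json.load(open('pics/w2.json'));w3=json.load(open('pics/w3.json'))
def rel(st,uv,z):
    p=onz(cam('wrist',st),uv,z); return R.from_quat(st['orientation']).as_matrix().T@(p-np.array(st['eef_pos']))
a=rel(w2,(271.7,168.2),217);b=rel(w3,(271.2,159.8),172);print('tool-frame ring w2',a.round(1),'w3',b.round(1))
E
```

```text
[521.3 228.3 179.1] [0.2 0.3 1.3] [-0.01  0.13 -0.02] 9.663901274269222 20.00019282102585
tool-frame ring w2 [28.  13.9 92.5] w3 [37.2 13.1 87.1]
```

>>> {"method": "send_rows", "body": {
  "plan": [
    {"slide": [0, 0, 0.05], "twist": [0, 0, 0], "grip": 2},
    {"slide": [0, 0, 0.15], "twist": [0, 0, 0], "grip": 2},
    {"slide": [0, 0, 0.25], "twist": [0, 0, 0], "grip": 2},
    {"slide": [0, 0, 0.35], "twist": [0, 0, 0], "grip": 2},
    {"slide": [0, 0, 0.4], "twist": [0, 0, 0], "grip": 2},
    {"slide": [0, 0, 0.4], "twist": [0, 0, 0], "grip": 2},
    {"slide": [0, 0, 0.35], "twist": [0, 0, 0], "grip": 2},
    {"slide": [0, 0, 0.25], "twist": [0, 0, 0], "grip": 2},
    {"slide": [0.02, -0.15, 0], "twist": [0, 0, 0], "grip": 2},
    {"slide": [0.02, -0.3, 0], "twist": [0, 0, 0], "grip": 2}
  ],
  "newtons": 22
}}

```text
clock: 16.6
eef_pos: [522.9, 205.0, 288.4]
orientation: [0.742, 0.67, -0.001, -0.0]
wrist_force: [-0.3, -0.2, -2.6]
grip_width: 9.6
grip_force: 22.0
```

```bash
python3 - <<'E'
from h import *
s=get_state();print(np.round(s['eef_pos'],1),np.round(s['wrist_force'],1),np.round(s['torque'],2),s['grip_width'],s['grip_force'],np.round(s['joints'],2))
E
```

```text
[522.9 205.  288.4] [-0.3 -0.2 -2.6] [ 0.02 -0.07 -0.05] 9.648335350781327 21.999735832214355 [ 0.12  0.34 -0.69  1.7   0.23  1.19 -0.73]
```

>>> {"method": "send_rows", "body": {
  "plan": [
    {"slide": [0.02, -0.5, 0], "twist": [0, 0, 0], "grip": 2},
    {"slide": [0.02, -0.7, 0], "twist": [0, 0, 0], "grip": 2},
    {"slide": [0.02, -0.8, 0], "twist": [0, 0, 0], "grip": 2},
    {"slide": [0.02, -0.8, 0], "twist": [0, 0, 0], "grip": 2},
    {"slide": [0.02, -0.8, 0], "twist": [0, 0, 0], "grip": 2},
    {"slide": [0.02, -0.8, 0], "twist": [0, 0, 0], "grip": 2},
    {"slide": [0.02, -0.8, 0], "twist": [0, 0, 0], "grip": 2},
    {"slide": [0.02, -0.7, 0], "twist": [0, 0, 0], "grip": 2},
    {"slide": [0, -0.5, 0], "twist": [0, 0, 0], "grip": 2},
    {"slide": [0, -0.28, 0], "twist": [0, 0, 0], "grip": 2}
  ]
}}

```text
clock: 17.85
eef_pos: [530.3, -130.9, 288.1]
orientation: [0.744, 0.669, -0.001, -0.001]
wrist_force: [-0.1, 0.4, -3.0]
grip_width: 9.8
grip_force: 22.0
```

>>> {"method": "send_rows", "body": {
  "plan": [
    {"slide": [0, 0, 0], "twist": [0, 0, 0], "grip": 2},
    {"slide": [0, 0, -0.1], "twist": [0, 0, 0], "grip": 2},
    {"slide": [0, 0, -0.2], "twist": [0, 0, 0], "grip": 2},
    {"slide": [0, 0, -0.3], "twist": [0, 0, 0], "grip": 2},
    {"slide": [0, 0, -0.35], "twist": [0, 0, 0], "grip": 2},
    {"slide": [0, 0, -0.35], "twist": [0, 0, 0], "grip": 2},
    {"slide": [0, 0, -0.25], "twist": [0, 0, 0], "grip": 2},
    {"slide": [0, 0, -0.12], "twist": [0, 0, 0], "grip": 2},
    {"slide": [0, 0, 0], "twist": [0, 0, 0], "grip": 2},
    {"slide": [0, 0, 0], "twist": [0, 0, 0], "grip": 2}
  ]
}}

```text
clock: 19.1
eef_pos: [531.8, -128.4, 206.2]
orientation: [0.743, 0.67, 0.0, 0.001]
wrist_force: [-0.2, -0.3, -3.4]
grip_width: 9.8
grip_force: 22.0
```

```bash
cat > look.py <<'E'
from h import *
import sys
n=sys.argv[1]
s=get_state();print(np.round(s['eef_pos'],1),np.round(s['orientation'],3),np.round(s['wrist_force'],1),np.round(s['torque'],2),round(s['grip_width'],2),np.round(s['joints'],2))
S=grab_frame('side');T=grab_frame('top');cv2.imwrite(f'pics/s{n}raw.png',S);cv2.imwrite(f'pics/t{n}raw.png',T)
for k,I,(a,b,e,f) in(('side',S,(200,100,290,200)),('top',T,(290,120,380,200))):
    hsv=cv2.cvtColor(I,cv2.COLOR_BGR2HSV);m=cv2.inRange(hsv,(8,100,40),(28,255,255)); M=np.zeros_like(m);M[b:f,a:e]=m[b:f,a:e]
    c,l,st,ce=cv2.connectedComponentsWithStats(M)
    for i in range(1,c):
        if st[i,4]>5: print(k,ce[i].round(1),st[i].tolist())
C=np.zeros((600,800,3),np.uint8)
f=lambda I,a,b,w,h,W,H:cv2.convertScaleAbs(cv2.resize(I[b:b+h,a:a+w],(W,H),interpolation=cv2.INTER_CUBIC),alpha=1.4)
C[:,:400]=f(S,205,85,80,120,400,600);C[:300,400:]=f(T,300,110,80,60,400,300);C[300:,400:]=f(S,100,20,256,192,400,300)
cv2.imwrite(f'pics/c{n}.png',C)
E
python3 look.py 4
```

```text
[ 531.8 -128.4  206.2] [0.743 0.67  0.    0.001] [-0.2 -0.3 -3.4] [-0.02 -0.11  0.06] 9.78 [ 0.6   0.36 -0.53  1.84  0.21  1.   -0.12]
side [249.9 118.1] [248, 114, 5, 9, 21]
side [262.6 125.1] [261, 123, 5, 6, 13]
side [277.6 158.1] [276, 154, 4, 9, 28]
top [352.5 159.9] [347, 153, 11, 14, 71]
```

View pics/c4.png

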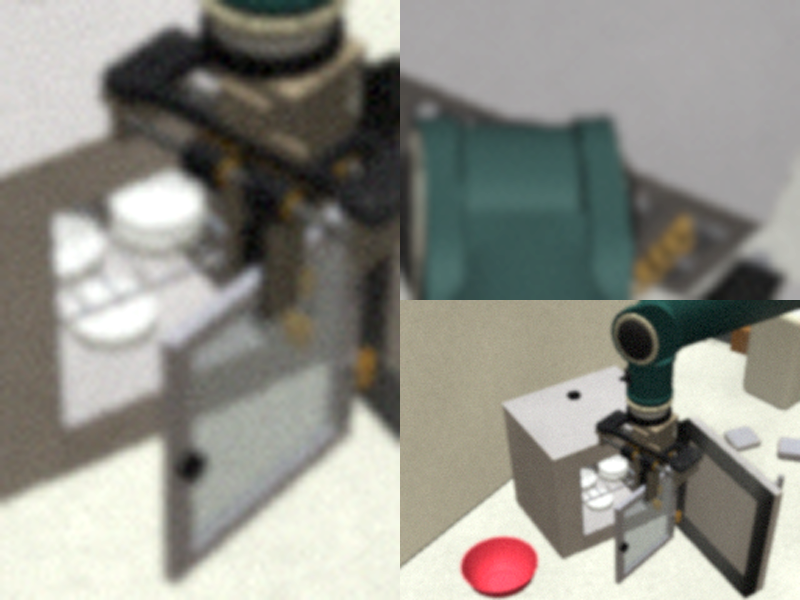

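Side view: the panel is held upright, with its lower knuckle at raw (277.6,158.1), while the upper knuckle is hidden by the gripper. The top view shows the fixed hinge at raw (352,160), partly beside the arm. I'll check height and offset from the lower knuckle.

```bash
python3 - <<'E'
from h import *
s=cam('side'); u=np.array([.1033,.9946]); st=get_state(); p=np.array(st['eef_pos'])
k=p[:2]-97.3*u; z=p[2]-179.1+172.2-110
print('pred lower',k.round(1),z.round(1),proj(s,[*k,z]).round(2),'meas 277.6,158.1; dpx/dz',(proj(s,[*k,z+1])-proj(s,[*k,z])).round(2),'dpx/du',(proj(s,[*(k+u),z])-proj(s,[*k,z])).round(2))
F=np.array([585.7,-253.0]);x=np.array([.9213,-.3888]);y=np.array([.3888,.9213])
for n,zz,m in(('209',209,(265.6,115)),('167',167,(265.1,125.7)),('109',109,(264.4,140.3)),('67',67,(264.1,150))): print(n,proj(s,[*F,zz]).round(2),'meas',m)
a=proj(s,[*F,88]);print('per mm incx',(proj(s,[*(F+x),88])-a).round(2),'incy',(proj(s,[*(F+y),88])-a).round(2),'z',(proj(s,[*F,89])-a).round(2))
# rack-image consistency: same knuckles in initial side picture
for zz,m in((162.2,(208.1,216.3)),(62.2,(210.4,240.0))): print(proj(s,[511.3,131.5,zz]).round(2),m)
E
```

```text
pred lower [ 521.7 -225.1] 89.3 [276.32 158.37] meas 277.6,158.1; dpx/dz [ 0.02 -0.24] dpx/du [-0.2   0.16]
209 [265.28 115.81] meas (265.6, 115)
167 [264.8  126.76] meas (265.1, 125.7)
109 [264.18 141.14] meas (264.4, 140.3)
67 [263.74 151.05] meas (264.1, 150)
per mm incx [-0.17 -0.17] incy [-0.26  0.11] z [ 0.01 -0.24]
[207.43 216.53] (208.1, 216.3)
[209.47 240.42] (210.4, 240.0)
```

>>> {"method": "send_rows", "body": {
  "plan": [
    {"slide": [0.06, -0.03, -0.03], "twist": [0, 0, 0], "grip": 2},
    {"slide": [0.12, -0.05, 0], "twist": [0, 0, 0], "grip": 2},
    {"slide": [0.13, -0.06, 0], "twist": [0, 0, 0], "grip": 2},
    {"slide": [0.13, -0.06, 0], "twist": [0, 0, 0], "grip": 2},
    {"slide": [0.13, -0.06, 0], "twist": [0, 0, 0], "grip": 2},
    {"slide": [0.13, -0.05, 0], "twist": [0, 0, 0], "grip": 2},
    {"slide": [0.1, -0.04, 0], "twist": [0, 0, 0], "grip": 2},
    {"slide": [0.05, -0.02, 0], "twist": [0, 0, 0], "grip": 2},
    {"slide": [0, 0, 0], "twist": [0, 0, 0], "grip": 2},
    {"slide": [0, 0, 0], "twist": [0, 0, 0], "grip": 2}
  ]
}}

```text
clock: 20.45
eef_pos: [573.7, -146.7, 204.1]
orientation: [0.743, 0.67, -0.0, -0.0]
wrist_force: [0.2, 0.8, -3.9]
grip_width: 9.5
grip_force: 22.0
```

```bash
python3 look.py 5; python3 - <<'E'
from h import *
p=np.array(get_state()['eef_pos']);print('to go (u)',((np.array([595.75,-156.2,204.9])-p)/50).round(3))
s=cam('side');k=p[:2]-97.3*np.array([.1033,.9946]);print('pred lower',proj(s,[*k,p[2]-116.9]).round(2))
E
```

```text
[ 573.7 -146.7  204.1] [ 0.743  0.67  -0.    -0.   ] [ 0.2  0.8 -3.9] [-0.02 -0.11 -0.  ] 9.51 [ 0.58  0.44 -0.51  1.73  0.24  1.03 -0.11]
side [240.7 109.5] [239, 107, 5, 7, 15]
side [252.8 116.8] [252, 115, 3, 5, 9]
side [268.9 150.4] [268, 147, 3, 8, 19]
top [355.8 156.9] [354, 153, 4, 8, 23]
to go (u) [ 0.441 -0.189  0.015]
pred lower [268.15 150.55]
```

>>> {"method": "send_rows", "body": {
  "plan": [
    {"slide": [0.06, -0.03, 0.01], "twist": [0, 0, 0], "grip": 2},
    {"slide": [0.06, -0.03, 0], "twist": [0, 0, 0], "grip": 2},
    {"slide": [0.06, -0.03, 0], "twist": [0, 0, 0], "grip": 2},
    {"slide": [0.06, -0.02, 0], "twist": [0, 0, 0], "grip": 2},
    {"slide": [0.06, -0.03, 0], "twist": [0, 0, 0], "grip": 2},
    {"slide": [0.06, -0.02, 0], "twist": [0, 0, 0], "grip": 2},
    {"slide": [0.05, -0.02, 0], "twist": [0, 0, 0], "grip": 2},
    {"slide": [0.03, -0.01, 0], "twist": [0, 0, 0], "grip": 2},
    {"slide": [0, 0, 0], "twist": [0, 0, 0], "grip": 2},
    {"slide": [0, 0, 0], "twist": [0, 0, 0], "grip": 2}
  ]
}}

```text
clock: 21.8
eef_pos: [595.8, -156.3, 204.6]
orientation: [0.743, 0.67, -0.0, -0.0]
wrist_force: [0.2, 0.7, -3.2]
grip_width: 10.3
grip_force: 22.0
```

```bash
python3 look.py 6; python3 - <<'E'
from h import *
p=np.array(get_state()['eef_pos']);print('to go (u)',((np.array([595.75,-156.2,204.9])-p)/50).round(3))
s=cam('side');k=p[:2]-97.3*np.array([.1033,.9946]);print('pred lower',proj(s,[*k,p[2]-116.9]).round(2))
A=cv2.imread('pics/s2raw.png');B=cv2.imread('pics/s6raw.png');w=grab_frame('wrist')
f=lambda I:cv2.convertScaleAbs(cv2.resize(I[100:170,240:290],(400,560),interpolation=cv2.INTER_CUBIC),alpha=1.5)
cv2.imwrite('pics/c6.png',np.hstack([f(A),f(B)])); cv2.imwrite('pics/w6raw.png',w)
E
```

```text
[ 595.8 -156.3  204.6] [ 0.743  0.67  -0.    -0.   ] [ 0.2  0.7 -3.2] [-0.07 -0.09  0.02] 10.28 [ 0.57  0.48 -0.5   1.67  0.25  1.05 -0.11]
side [236.1 104.3] [235, 101, 4, 8, 18]
side [258.7 104.2] [258, 103, 3, 4, 6]
side [248.4 111.9] [247, 110, 5, 6, 16]
side [266.  125.7] [264, 121, 5, 10, 40]
side [265.2 145.8] [263, 138, 5, 17, 69]
to go (u) [-0.001  0.001  0.006]
pred lower [263.95 146.2 ]
```

View pics/c6.png

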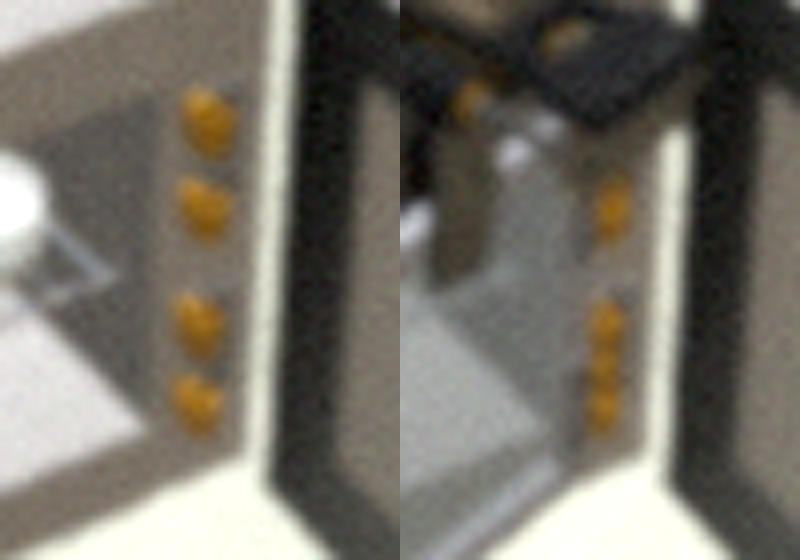

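The lower knuckle sits in its gap, forming a continuous stack in the side view at raw (265.5,138–155). There is no contact force. One numeric check of lateral alignment from the right edge of the stack.

```bash
python3 - <<'E'
from h import *
B=np.mean([cv2.imread('pics/s6raw.png').astype(float)]+[grab_frame('side').astype(float) for _ in range(5)],axis=0)
A=cv2.imread('pics/s2raw.png').astype(float)
def prof(I,v):
    q=I[v,255:276,2]-I[v,255:276,0]  # R-B
    q=q-np.median(np.r_[q[-5:]]); q=np.clip(q,0,None); j=int(q.argmax()); h=q[j]/2
    r=next((i for i in range(j,20) if q[i+1]<h),19); re=r+(q[r]-h)/(q[r]-q[r+1]+1e-9)
    l=next((i for i in range(j,0,-1) if q[i-1]<h),0); le=l-(q[l]-h)/(q[l]-q[l-1]+1e-9)
    return round(255+le,2),round(255+re,2),int(q.max())
for v in range(119,158): print(v,'empty',prof(A,v),'now',prof(B,v))
s=cam('side');F=np.array([585.7,-253.0])
for z in(201,175,117,101,98,78,75,59): print(z,proj(s,[*F,z]).round(1),end=' ')
E
```

```text
119 empty (np.float64(264.19), np.float64(267.95), 31) now (np.float64(264.17), np.float64(272.35), 3)
120 empty (np.float64(260.67), np.float64(267.6), 8) now (np.float64(265.08), np.float64(268.62), 5)
121 empty (np.float64(261.0), np.float64(264.67), 12) now (np.float64(265.19), np.float64(268.47), 13)
122 empty (np.float64(261.68), np.float64(265.46), 35) now (np.float64(264.98), np.float64(268.43), 28)
123 empty (np.float64(261.86), np.float64(266.5), 64) now (np.float64(264.66), np.float64(268.25), 42)
124 empty (np.float64(262.08), np.float64(267.64), 77) now (np.float64(264.43), np.float64(268.2), 54)
125 empty (np.float64(262.16), np.float64(268.15), 76) now (np.float64(264.36), np.float64(268.15), 64)
126 empty (np.float64(262.37), np.float64(268.02), 69) now (np.float64(264.32), np.float64(267.99), 68)
127 empty (np.float64(262.68), np.float64(267.81), 65) now (np.float64(264.28), np.float64(267.86), 61)
128 empty (np.float64(263.28), np.float64(267.77), 59) now (np.float64(264.25), np.float64(267.79), 55)
129 empty (np.float64(263.29), np.float64(267.57), 43) now (np.floa
[... 2352 characters left out ...]
 now (np.float64(263.21), np.float64(266.75), 54)
153 empty (np.float64(262.21), np.float64(266.73), 44) now (np.float64(263.18), np.float64(266.84), 42)
154 empty (np.float64(262.43), np.float64(267.0), 28) now (np.float64(263.1), np.float64(266.7), 26)
155 empty (np.float64(261.67), np.float64(266.6), 16) now (np.float64(263.0), np.float64(267.92), 13)
156 empty (np.float64(263.5), np.float64(268.25), 13) now (np.float64(263.06), np.float64(269.54), 10)
157 empty (np.float64(254.5), np.float64(267.5), 12) now (np.float64(262.87), np.float64(270.57), 8)
201 [265.2 117.9] 175 [264.9 124.7] 117 [264.3 139.2] 101 [264.1 143.1] 98 [264.1 143.8] 78 [263.9 148.5] 75 [263.8 149.2] 59 [263.7 152.9]
```

>>> {"method": "send_rows", "body": {
  "plan": [
    {"slide": [-0.013, -0.009, 0.01], "twist": [0, 0, 0], "grip": 2},
    {"slide": [0, 0, 0], "twist": [0, 0, 0], "grip": 2},
    {"slide": [0, 0, 0], "twist": [0, 0, 0], "grip": 2},
    {"slide": [0, 0, 0], "twist": [0, 0, 0], "grip": 2},
    {"slide": [0, 0, 0], "twist": [0, 0, 0], "grip": 2},
    {"slide": [0, 0, 0], "twist": [0, 0, 0], "grip": 2},
    {"slide": [0, 0, 0], "twist": [0, 0, 0], "grip": 2},
    {"slide": [0, 0, 0], "twist": [0, 0, 0], "grip": 2},
    {"slide": [0, 0, 0], "twist": [0, 0, 0], "grip": 2},
    {"slide": [0, 0, 0], "twist": [0, 0, 0], "grip": 2}
  ]
}}

```text
clock: 23.45
eef_pos: [595.2, -156.7, 205.1]
orientation: [0.743, 0.67, -0.0, 0.0]
wrist_force: [0.2, -0.5, -3.2]
grip_width: 9.7
grip_force: 22.0
```

```bash
python3 - <<'E'
from h import *
F=[]
for _ in range(6): grab_frame('side'); s=get_state(); F.append(np.r_[s['wrist_force'],s['eef_pos']])
print(np.mean(F,0).round(2),np.round(s['torque'],2),np.abs(s['qvel']).max().round(4),s['grip_width'])
if np.abs(np.mean(F,0)[:2]).max()<2 and -5.5<np.mean(F,0)[2]<-2: print(sign_off())
E
```

```text
[-1.2000e-01  1.2000e-01 -3.4400e+00  5.9521e+02 -1.5676e+02  2.0509e+02] [ 0.01 -0.08 -0.03] 0.0025 10.084659377934793
the job is handed in; nothing more can be done
None
```

I handed the job in at about 24 s. The outer door is open at about 90°, and the glass door is held still and upright by the gripper with no contact force. The lower knuckle lines up in its gap to about 1–2 mm in the side view, but the gripper hid the upper one, so I placed that from measurements and did not see it.

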